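# Gauge a sleeve and hold it up on the cam lift

### The job

Only one of the two steel sleeves goes over the gauge pin of the cam lift: slide that one down over the pin until it sits flat on the lift table, and let go of it while the lever is still down. Then take the black handle of the cam lever, swing the lever to its highest lift (lever straight up, not past it) and finish while still holding it there with the gripper, the sleeve riding on the pin; the lever springs back if released. Leave the other sleeve and the other things on the bench where they are.

Things in the scene. Friction and masses are not known exactly. Their poses are not given: they have to be found in the camera images.
- sleeve_wide: Plain steel sleeve (thin-walled tube) standing upright, outer diameter 36 mm, height 45 mm, bore 22 mm right through: it fits over the gauge pin. About 0.22 kg. Origin: centre of its underside, z up its axis.
- sleeve_narrow: Plain steel sleeve of the same outside, 36 mm diameter and 45 mm high, but thick-walled with a 14 mm bore: it does not go over the pin. Leave it standing. Origin: centre of its underside.
- cam_lift: The cam lift, a fixed aluminium fixture, base plate 140 x 170 mm (its x from -70 to 70 mm, its y from -105 to 65 mm). Origin on the bench; z up, x points away from the robot (at yaw 0), y along the cam shaft towards the lever. The lift table is at y = -35 mm, the lever swings in the plane y = 85 mm.
- pin_seat (a point): Centre of the top face of the lift table (an 84 x 84 mm aluminium plate, top 104 mm above the bench with the lever down), at the foot of the upright gauge pin: 19 mm diameter, 36 mm tall, its top 10 mm tapering to 10 mm. A sleeve fully on has its underside here. It rises straight up with the table, by 15 mm at the highest lift.
- cam_angle (a joint): Lever angle in rad about the cam shaft (fixture's +y axis). 0: at rest on its stop, leaning 1.15 rad from upright towards the fixture's -x (the robot). It grows as the lever swings up and over towards +x. 1.15: straight up, highest lift; beyond it the table sinks again, stop at 1.6. A spring and the load return it to 0 when released; 2 to 5 N at the handle moves it.
- cam_axis (a point): Point on the cam shaft's axis, 50 mm above the bench, in the plane in which the lever swings. The centre of the handle is 130 mm from it.
- cam_lever: The cam lever: shaft, eccentric, a round steel bar 12 mm thick and the black handle at its end. Origin on the shaft at cam_axis; at rest its axes are those of the cam lift, and it turns about y.
- handle (a point): Black cylindrical cross handle at the lever's end, on a round steel bar 12 mm thick. Handle: 28 mm diameter, 34 mm long, its length along the cam shaft (fixture's y), so that it can be pinched from above over its flat ends. This point: centre of the handle, 130 mm from the shaft's axis; 103 mm above the bench at rest and 180 mm at the highest lift.
- bearing: Bystander: small dark bearing ring, 32 mm diameter, 10 mm high, lying between the two sleeves.
- screwdriver: Bystander: screwdriver lying on the bench.
- wrench: Bystander: wrench lying on the bench.
- controller: Bystander: white plastic controller box, 100 x 150 x 55 mm.
- tape_measure: Bystander: yellow tape measure, 45 x 60 x 60 mm.
- air_cylinder: Bystander: small aluminium air cylinder, 110 mm body, 40 mm high, with a 50 mm rod.

How it is judged (in metres and radians):
On the way:
1. the wide-bored sleeve sits on the lift table over the pin, released, with the lever still down (z of sleeve_wide in the frame of pin_seat between -0.004 and 0.004 m and horizontal distance between sleeve_wide and pin_seat below 0.005 m and angle between sleeve_wide's own z axis and vertical below 0.1 rad and contact force between the fingers and sleeve_wide below 0.1 N and value of joint cam_angle below 0.2 rad), for 0.2 s.
At the end, for the whole second after the job is handed in: The fingers hold the lever (over 0.5 N), lever still and within 0.14 rad of straight up, table lifted over 13.5 mm; the wide-bored sleeve sits on the table over the pin (underside within 4 mm, within 5 mm of its axis, upright within 0.1 rad), untouched by the robot (value of joint cam_angle between 1.01 and 1.29 rad and height (world z) of pin_seat above 0.1175 m and velocity of joint cam_angle between -0.1 and 0.1 rad/s and contact force between the fingers and cam_lever above 0.5 N and contact force between each of the arm, the fingers and sleeve_wide below 0.1 N and z of sleeve_wide in the frame of pin_seat between -0.004 and 0.004 m and horizontal distance between sleeve_wide and pin_seat below 0.005 m and angle between sleeve_wide's own z axis and vertical below 0.1 rad); the arm keeps its last pose, push and grip.
It fails at once if the narrow-bored sleeve is moved more than 30 mm (distance of sleeve_narrow from where it was at the start of the episode above 0.03 m).
It fails at once if another thing on the bench is moved more than 40 mm (distance of any of bearing, screwdriver, wrench, controller, tape_measure, air_cylinder from where it was at the start of the episode above 0.04 m).
It also fails if it takes over 64 s, if anything falls off the work surface, if the arm or the gripper's body presses on something with over 40 N, if the wrist force passes 120 N, or if a joint passes its speed limit or range.

### The arm

A 6-joint arm with a two-finger parallel gripper is mounted at the origin on the work surface. World frame = base frame: x ahead of the robot, y to its left, z up, the work surface at z = 0. Lengths are in mm, angles in rad, forces in N, time in s.
With the tool pointing down it reaches from about 300 to 775 mm from the base axis. Payload 14.6 kg.
Tool frame: the origin (TCP) lies on the centre line of the jaws, within the pads' length; the fingertips stand 8 mm ahead of it and the grasp point (between the pads) lies 11 mm behind it; z points along the fingers, y is the line along which they close (so a half turn about z gives the same grasp; the last joint's range is limited). The gripper opens to 85 mm and grips with 20 to 120 N. Pads are 22 mm wide; open, the fingers measure 114 mm over their backs; the gripper's body (76 mm by 85 mm) begins 54 mm behind the grasp point. The pads swing forward as they close: fully open they stand 13 mm farther back than shut.
Start: joints at [1.052, 0.3, 1.521, -0, 1.321, -0.067], TCP at [240.118, 494.806, 239.281] pointing down, gripper open.
Joint ranges: [-3.03, 3.03], [-0.79, 2.21], [0.23, 2.52], [-1.04, 4.18], [0, 3.07], [-2.55, 2.55]. Speed limits (rad/s): [2.22, 2.22, 2.57, 3.14, 3.14, 3.14].

### API

Orientations are given as a rotation vector (axis times angle).
In Python, from rig import sense, get_image, finish_job gives the robot as it stands.
- The arm moves only by the shell command python3 -m jog 'ROWS'. ROWS is JSON, a list of rows, each a list of 7 numbers: the finger opening in cm, from 0 to 8.54, then the shift along the tool's x, y, z in cm, then the turn, a rotation vector about the tool's x, y, z in degrees. In form: [[claw, dx, dy, dz, rx, ry, rz], ...]. A call has 1 to 20 rows; each row shifts and turns the commanded pose from where the row before left it, along the tool's axes as they then stand; what a row does not reach is not made up. A row lasts 1/10 s, in which the tool goes at most 50 mm and 8.59 degrees, less where a joint would pass 70% of its speed; a pose out of reach is approached as far as the arm can. A call is refused whole if a number of a shift passes 5 or a number of a turn 8.59, either way. A call with a gripper value outside its range is refused whole. The fingers move at their own pace and stop on an object; the grip force is fixed at half the most. Time passes only in rows, so rows that do not move let the fingers close. It gives the time, the measured TCP pose, the force, the opening and the grip force at its end, in the units of the state.
- sense(): the state, without advancing time (a new reading comes with each control period).
- get_image(name): name is "side" or "top" or "wrist"; returns a dict with "img" (480x640x3 uint8, red, green, blue), "depth" (480x640 float32, mm along the optical axis (not along the pixel's ray), 0 where there is no reading), "fx", "fy", "cx", "cy" (pixels), "extrinsics" (4x4, takes a point from world to camera coordinates); the wrist camera has in their place "tool_from_camera" (4x4, takes a point from camera to tool coordinates, whose origin is the TCP and whose axes are the flange's). Camera axes: x right, y down, z forward; pixel columns grow to the right and rows downward; lengths in mm; the calibration is good to about 2 mm. A picture is of the moment at which its call begins: read the wrist's pose just before it.
- finish_job(): hands the job in; it is judged then, once.
The state is a dict: "clock": time; "q": joint angles; "joint_velocities": joint speeds; "effort": joint torques, N m; "position": TCP position; "tcp_rot": TCP orientation; "contact_force": force on the tool from outside, world axes, zero at the start; "moment": the same for the moment, N m; "finger_gap": finger opening in mm; "finger_force": force on a finger pad.
Only numpy, scipy, OpenCV 4.12 (cv2) and the standard library are available. Lean on these libraries where they do the work, as an engineer would, in place of code of your own. Each camera call takes 0.05 s, during which the arm holds its last target. There are 200 camera calls.

## Working session

There is one attempt and no reset: what is moved stays moved. The work goes in short steps, Python scripts to look and compute and a shell command to move; the robot and the scene stay as the last step left them, time stands still between calls to the robot, and variables do not carry over. Pictures are saved under pics/ and viewed, at most 10 in all, crops included, and the job is handed in when it is done.

```bash
mkdir -p pics; ls; python3 - <<'E'
from rig import sense,get_image
import cv2,numpy as np
s=sense();print(s)
for n in("top","side"):
    d=get_image(n);cv2.imwrite(f"pics/{n}0.png",d["img"][:,:,::-1]);np.savez(f"{n}0.npz",**d)
    print(n,d["fx"],d["cx"],d["cy"],np.round(d["extrinsics"],3).tolist())
E
```

```text
pics
{'clock': 0.0, 'q': array([ 1.05242295e+00,  3.00462931e-01,  1.52161129e+00, -2.77351018e-05,
        1.32067673e+00, -6.65773292e-02]), 'joint_velocities': array([ 0.00017351,  0.00034467, -0.00145518,  0.00222966, -0.00101298,
        0.0011915 ]), 'effort': array([-7.90869876e-05, -5.43502808e+01, -3.61787045e+01, -7.24226788e-05,
        4.06600098e-03,  4.83238443e-05]), 'position': array([240.00270323, 494.61590977, 238.7130059 ]), 'tcp_rot': array([-7.03579457e-01, -3.06147688e+00,  1.75417527e-03]), 'contact_force': array([ 0.53877709,  0.6825835 , -0.47165766]), 'moment': array([-0.01241522, -0.02418976,  0.03294576]), 'finger_force': 0.0, 'finger_gap': 85.6016757962476}
top 505.3038259220829 320.8490749688677 240.245155777799 [[0.018, -1.0, 0.025, -62.964], [-0.997, -0.02, -0.068, 595.751], [0.069, -0.024, -0.997, 1173.397], [0.0, 0.0, 0.0, 1.0]]
side 537.4389397306642 325.2569693567662 238.1476424487901 [[0.918, -0.396, 0.014, -563.935], [-0.221, -0.542, -0.811, 184.479], [0.329, 0.742, -0.585, 1108.859], [0.0, 0.0, 0.0, 1.0]]
```

View pics/top0.png

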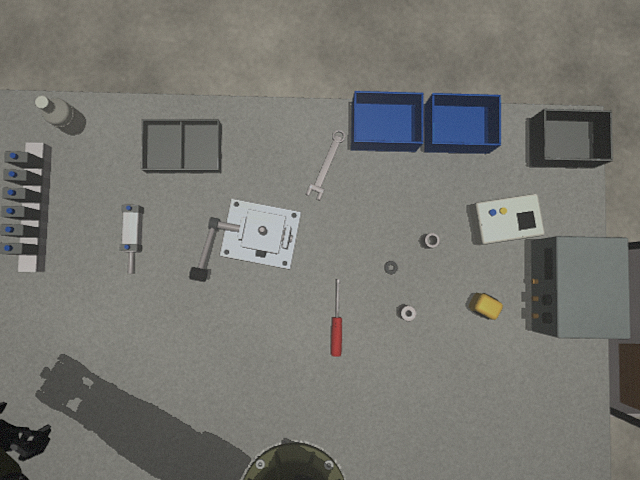

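View pics/side0.png

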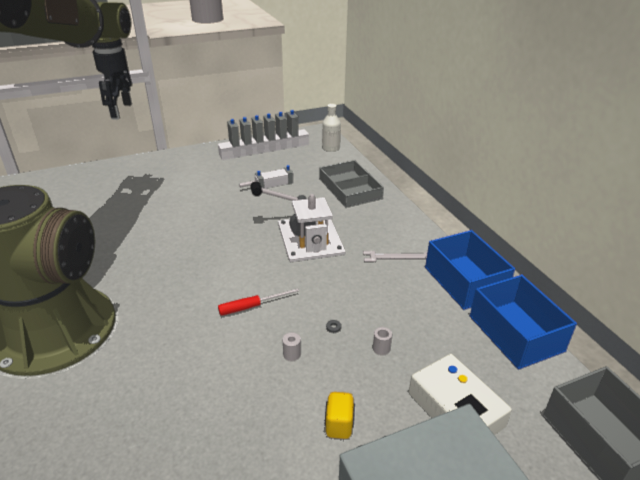

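Top view: the sleeve at (432,241) has the larger bore and looks like the wide one, and the one at (408,313) looks narrow. The pin is at (262,230), the handle at (199,274), and the bearing at (391,267) between the sleeves. The side view shows the same layout, with the lever down towards the robot.

```bash
cat > h.py <<'E'
import numpy as np,cv2
def ray(d,uv,z,E=None):
    "world point on plane z from pixel; E=world->cam"
    E=d["extrinsics"] if E is None else E
    R,t=E[:3,:3],E[:3,3]
    r=R.T@np.array([(uv[0]-d["cx"])/d["fx"],(uv[1]-d["cy"])/d["fy"],1]);c=-R.T@t
    return c+r*(z-c[2])/r[2]
def pt(d,u,v,E=None):
    E=d["extrinsics"] if E is None else E
    z=d["depth"][int(v),int(u)];p=z*np.array([(u-d["cx"])/d["fx"],(v-d["cy"])/d["fy"],1])
    return E[:3,:3].T@(p-E[:3,3])
def load(n): return dict(np.load(n,allow_pickle=True))
def wristE(d,s):
    from scipy.spatial.transform import Rotation as Ro
    T=np.eye(4);T[:3,:3]=Ro.from_rotvec(s["tcp_rot"]).as_matrix();T[:3,3]=s["position"]
    return np.linalg.inv(T@d["tool_from_camera"])
E
python3 - <<'E'
from h import *
np.set_printoptions(precision=1,suppress=True)
d=load("top0.npz");im=d["img"];hsv=cv2.cvtColor(im,cv2.COLOR_RGB2HSV)
for n,uv,z in(("wide",(432,241),45),("narrow",(408,313),45),("pin",(262.5,230),140),("handle",(199,273),110),("bearing",(391,267),10)):
    print(n,ray(d,uv,z),pt(d,*uv))
# sleeves' bright contours
g=im.max(2)
for n,(u,v) in(("w",(432,241)),("n",(408,313))):
    c=(g[v-14:v+14,u-14:u+14]); print(n); print(c[14-0])
    m=(c>150).astype(np.uint8)
    k=cv2.findContours(m,cv2.RETR_EXTERNAL,2)[0];k=max(k,key=cv2.contourArea);e,r=cv2.minEnclosingCircle(k);print(e,r,ray(d,(u-14+e[0],v-14+e[1]),45))
m=(g[180:290,200:320]>200).astype(np.uint8)
k=cv2.findContours(cv2.morphologyEx(m,cv2.MORPH_OPEN,np.ones((5,5))),cv2.RETR_EXTERNAL,2)[0];k=max(k,key=cv2.contourArea)
b=cv2.boxPoints(cv2.minAreaRect(k))+[200,180];print(b)
P=np.array([ray(d,x,12) for x in b]);print(P)
for i in range(4):
    e=P[(i+1)%4]-P[i];print(np.linalg.norm(e),np.degrees(np.arctan2(e[1],e[0])))
E
```

```text
wide [ 598.7 -309.9   45. ] [ 601.9 -320.9    0.3]
narrow [ 431.2 -254.9   45. ] [ 429.1 -260.8   15. ]
pin [608.   75.8 140. ] [608.   75.9 139.2]
handle [514.3 213.2 110. ] [514.3 212.7 112.3]
bearing [ 537.  -220.4   10. ] [ 537.1 -221.4    3.5]
w
[104  85  79  71  68  63  55 155 177 156 133 135 108  85  80  73  68  61
  59 158 179 145 127 131 133 137 132 132]
(13.949275016784668, 12.789855003356934) 7.053956031799316 [ 601.5 -309.8   45. ]
n
[134 133 102  80  81  68  50 158 188 185 190 129  77  75  74  71  60  84
 173 189 182 174 148 138 133 135 134 131]
(14.166666984558105, 14.0) 7.2361979484558105 [ 431.2 -255.2   45. ]Traceback (most recent call last):
  File "<stdin>", line 13, in <module>
ValueError: max() iterable argument is empty
```

Wide-sleeve check: its bore is 11 px across against 7 px for the narrow one, and depth through it reads z≈0. Fixture yaw, from the pin-to-handle vector, is about -10°. I'll turn the closing line along the fixture's y and go above the wide sleeve.

```bash
python3 -m jog '[[8.5,0,0,0,0,0,-8],[8.5,0,0,0,0,0,-8],[8.5,-2.75,-4,0,0,0,0],[8.5,-2.75,-4,0,0,0,0],[8.5,-2.75,-4,0,0,0,0],[8.5,-2.75,-4,0,0,0,0],[8.5,-2.75,-4,0,0,0,0],[8.5,-2.75,-4,0,0,0,0],[8.5,-2.75,-4,0,0,0,0],[8.5,-2.75,-4,0,0,0,0],[8.5,-2.75,-4,0,0,0,0],[8.5,-2.75,-4,0,0,0,0],[8.5,-2.75,-4,0,0,0,0],[8.5,-2.75,-4,0,0,0,0],[8.5,-2.75,-4,0,0,0,0],[8.5,-2.75,-4,0,0,0,0],[8.5,-2.75,-4,0,0,0,0],[8.5,-2.75,-4,0,0,0,0],[8.5,-2.75,-4,0,0,0,0],[8.5,-2.75,-4,0,0,0,0]]'
python3 - <<'E'
from h import *
from rig import *
s=sense();d=get_image("wrist");print(s["position"],s["tcp_rot"],s["q"],d["tool_from_camera"])
cv2.imwrite("pics/w1.png",d["img"][:,:,::-1]);d["E"]=wristE(d,s);np.savez("w1.npz",**d)
E
```

```text
clock: 2.1
position: [604.5, -301.4, 238.8]
tcp_rot: [-0.271, -3.129, -0.0]
contact_force: [0.6, 0.3, 0.2]
finger_gap: 84.9
finger_force: 0.0
[ 604.48687254 -301.39461578  238.77982323] [-2.70826008e-01 -3.12929711e+00 -4.63579079e-04] [-5.16742229e-01  5.90220518e-01  1.10940598e+00  1.88945434e-05
  1.44263279e+00 -1.91488057e+00] [[-1.59725590e-03 -9.61027199e-01 -2.76449219e-01  6.90896919e+01]
 [ 9.99998442e-01 -1.74260602e-03  2.80117892e-04 -1.35687112e-01]
 [-7.50942986e-04 -2.76448341e-01  9.61028486e-01 -1.34979384e+02]
 [ 0.00000000e+00  0.00000000e+00  0.00000000e+00  1.00000000e+00]]
```

View pics/w1.png

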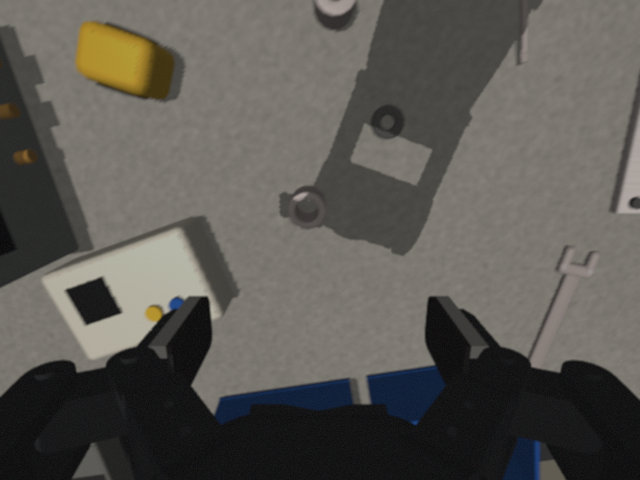

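The wrist view shows the wide sleeve at about (307,207), open in shadow, with the bearing at (387,122). I'll measure the sleeve's top rim by depth.

```bash
cat >> h.py <<'E'
def rim(d,E,u,v,h,zlo,zhi):
    "points of the depth image in a window with height in zlo..zhi"
    vv,uu=np.mgrid[v-h:v+h,u-h:u+h];z=d["depth"][vv,uu]
    p=np.stack([(uu-d["cx"])/d["fx"]*z,(vv-d["cy"])/d["fy"]*z,z],-1).reshape(-1,3)
    p=p[p[:,2]>0];P=(p-E[:3,3])@E[:3,:3]
    return P[(P[:,2]>zlo)&(P[:,2]<zhi)]
E
python3 - <<'E'
from h import *
d=load("w1.npz");P=rim(d,d["E"],307,207,35,40,50)
c,r=cv2.minEnclosingCircle(P[:,:2].astype(np.float32));print(len(P),c,r,np.median(P[:,2]))
d=load("top0.npz")
P=rim(d,d["extrinsics"],262,230,10,125,145);print(cv2.minEnclosingCircle(P[:,:2].astype(np.float32)),P.max(0))
P=rim(d,d["extrinsics"],199,273,14,95,130);print(len(P),cv2.minAreaRect(P[:,:2].astype(np.float32)),P.max(0))
P=rim(d,d["extrinsics"],262,230,45,100,108);print(len(P),cv2.minAreaRect(P[:,:2].astype(np.float32)),P.mean(0))
E
```

```text
744 (601.878173828125, -310.19793701171875) 17.862449645996094 44.98328342093123
((608.9260864257812, 78.17387390136719), 9.132708549499512) [617.41398545  86.12525789 143.45369848]
253 ((521.51220703125, 215.32550048828125), (33.68153381347656, 47.3951301574707), 82.1130142211914) [545.10721409 234.65654609 121.159883  ]
1321 ((608.7145385742188, 78.82351684570312), (84.33615112304688, 83.99455261230469), 80.32186126708984) [608.39685754  78.55323489 104.00831212]
```

```bash
python3 -m jog '[[8.5,0.1,-0.9,2,0,0,0],[8.5,0,0,4,0,0,0],[8.5,0,0,4,0,0,0],[8.5,0,0,4,0,0,0],[8.5,0,0,3,0,0,0],[8.5,0,0,2.5,0,0,0],[8.5,0,0,1.5,0,0,0],[8.5,0,0,1,0,0,0],[8.5,0,0,0,0,0,0],[0,0,0,0,0,0,0],[0,0,0,0,0,0,0],[0,0,0,0,0,0,0],[0,0,0,0,0,0,0],[0,0,0,0,0,0,0],[0,0,0,0,0,0,0],[0,0,0,0,0,0,0],[0,0,0,0,0,0,0],[0,0,0,0,0,0,0]]'
```

```text
clock: 3.95
position: [602.1, -308.4, 20.4]
tcp_rot: [0.271, 3.128, -0.001]
contact_force: [0.6, 0.6, 6.0]
finger_gap: 33.7
finger_force: 60.1
```

```bash
python3 -m jog '[[0,0,0,-1,0,0,0],[0,0,0,-3,0,0,0],[0,0,0,-4,0,0,0],[0,0,0,-4,0,0,0],[0,0,0,-4,0,0,0],[0,0.6,3.8,-2,0,0,0],[0,0.6,3.8,0,0,0,0],[0,0.6,3.8,0,0,0,0],[0,0.6,3.8,0,0,0,0],[0,0.6,3.8,0,0,0,0],[0,0.6,3.8,0,0,0,0],[0,0.6,3.8,0,0,0,0],[0,0.6,3.8,0,0,0,0],[0,0.6,3.8,0,0,0,0],[0,0.6,3.8,0,0,0,0],[0,0,0.2,0,0,0,0],[0,0,0,0,0,0,0],[0,0,0,0,0,0,0]]'
python3 - <<'E'
from h import *
from rig import *
s=sense();d=get_image("wrist");print(s["position"],s["tcp_rot"])
cv2.imwrite("pics/w2.png",d["img"][:,:,::-1]);d["E"]=wristE(d,s);np.savez("w2.npz",**d)
E
```

```text
clock: 5.75
position: [608.0, 77.6, 199.5]
tcp_rot: [-0.272, -3.13, 0.0]
contact_force: [-0.1, -0.4, -1.6]
finger_gap: 34.0
finger_force: 60.1
[608.04196717  77.63869171 199.48169657] [-2.71563503e-01 -3.12980754e+00  3.25868896e-04]
```

View pics/w2.png

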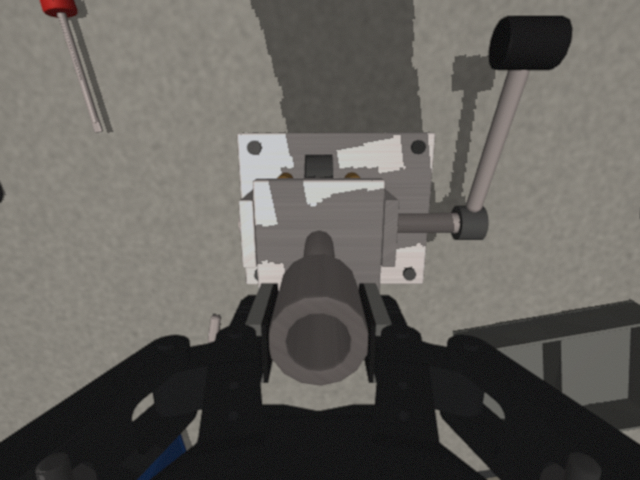

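The sleeve is held upright, with its rim centred at about (319,341). The pin shows just beyond it at about (319,243), and the handle is at (530,43). Next I'll compute both axes in the world frame.

```bash
python3 - <<'E'
from h import *
np.set_printoptions(precision=1,suppress=True)
d=load("w2.npz");E=d["E"]
P=rim(d,E,319,330,55,195,250);P=P[abs(P[:,1]-77.6)<17.2]
zt=np.percentile(P[:,2],90);print("top z",zt)
hsv=d["img"]
# tube top ring
T=P[(P[:,2]>zt-2)];c,r=cv2.minEnclosingCircle(T[:,:2].astype(np.float32));print(len(T),c,r)
Q=rim(d,E,319,330,130,180,190);Q=Q[abs(Q[:,1]-77.6)<14]; print("side",len(Q),Q.min(0),Q.max(0))
Q=rim(d,E,319,250,40,112,139);print("pin",len(Q),Q.min(0),Q.max(0))
Q=rim(d,E,319,230,110,100,107);print("plate",len(Q),cv2.minAreaRect(Q[:,:2].astype(np.float32)),np.median(Q[:,2]),Q.min(0),Q.max(0))
Q=rim(d,E,530,43,43,85,130);m=Q[:,2]>=85;print("handle",len(Q),cv2.minAreaRect(Q[:,:2].astype(np.float32)),Q.max(0))
# edges of pin: image columns at row ~ 243, dark/bright
g=cv2.cvtColor(d["img"],cv2.COLOR_RGB2GRAY)
for row in(240,246,252):print(g[row,295:345])
E
```

```text
top z 224.87474077664416
4799 (609.031494140625, 77.40026092529297) 21.524829864501953
side 582 [590.2  63.8 180.1] [619.9  91.5 190. ]
pin 535 [600.2  68.7 112.1] [612.1  87.3 139. ]
plate 10980 ((605.5365600585938, 78.6157455444336), (84.436279296875, 76.2186279296875), 79.92073822021484) 104.36328855152476 [561.4  31.6 100.1] [650.3 126.4 107. ]
handle 4492 ((516.6876220703125, 215.2717742919922), (35.263431549072266, 35.59213638305664), 79.06173706054688) [534.6 234.8 119.2]
[110 111 109 111 111 111 111 111 110 108  92  71  63  59  62  65  66  66
  64  66  68  68  69  69  68  67  65  65  64  65  65  63  64  63  62  62
  71  92 107 111 111 108 112 111 111 111 112 109 110 111]
[110 109 110 109 109 107 108 110 106  90  65  62  65  65  67  64  68  70
  69  69  71  71  70  70  71  70  69  68  68  68  67  68  65  66  66  63
  63  64  84 102 109 110 111 109 111 109 110 110 110 110]
[110 110 109 110 110 112 112 108  93  71  64  66  66  68  70  71  73  74
  73  75  75  76  76  73  74  73  73  72  70  72  71  70  69  69  66  66
  65  61  67  89 107 112 111 112 111 110 110 112 110 111]
```

```bash
python3 -m jog '[[0,-0.09,0.07,1,0,0,0],[0,0,0,1.5,0,0,0],[0,0,0,1,0,0,0],[0,0,0,0.5,0,0,0],[0,0,0,0.5,0,0,0],[0,0,0,0.3,0,0,0],[0,0,0,0.3,0,0,0],[0,0,0,0,0,0,0]]'
```

```text
clock: 6.6
position: [609.1, 79.0, 148.1]
tcp_rot: [-0.271, -3.13, 0.0]
contact_force: [0.3, 0.1, -1.0]
finger_gap: 33.6
finger_force: 60.1
```

```bash
python3 -m jog '[[0,0,0,0.3,0,0,0],[0,0,0,0.3,0,0,0],[0,0,0,0.3,0,0,0],[0,0,0,0.3,0,0,0],[0,0,0,0.3,0,0,0],[0,0,0,0.3,0,0,0],[0,0,0,0.2,0,0,0],[0,0,0,0,0,0,0]]'
```

```text
clock: 7.4
position: [609.0, 78.9, 127.9]
tcp_rot: [-0.271, -3.129, 0.0]
contact_force: [0.1, -0.6, -2.0]
finger_gap: 33.5
finger_force: 60.1
```

```bash
python3 -m jog '[[0,0,0,0.1,0,0,0],[0,0,0,0.1,0,0,0],[0,0,0,0.1,0,0,0],[0,0,0,0,0,0,0]]'; python3 -m jog '[[0,0,0,0.1,0,0,0],[0,0,0,0,0,0,0]]'
```

```text
clock: 7.8
position: [609.1, 79.0, 125.1]
tcp_rot: [-0.271, -3.13, 0.0]
contact_force: [-0.5, -0.6, -1.9]
finger_gap: 33.8
finger_force: 60.1
clock: 8.0
position: [609.2, 79.0, 124.4]
tcp_rot: [0.271, 3.13, 0.0]
contact_force: [0.1, -0.4, -1.0]
finger_gap: 34.0
finger_force: 60.3
```

```bash
python3 -m jog '[[8.5,0,0,0,0,0,0],[8.5,0,0,0,0,0,0],[8.5,0,0,0,0,0,0],[8.5,0,0,0,0,0,0],[8.5,0,0,0,0,0,0],[8.5,0,0,-1,0,0,0],[8.5,0,0,-3,0,0,0],[8.5,0,0,-3,0,0,0],[8.5,0,0,-3,0,0,0],[8.5,0,0,-2,0,0,0],[8.5,3,3,0,0,0,0],[8.5,3,3,0,0,0,0],[8.5,3,3,0,0,0,0],[8.5,0,0,0,0,0,0],[8.5,0,0,0,0,0,0]]'
python3 - <<'E'
from h import *
from rig import *
s=sense();d=get_image("wrist");print(s["position"],s["tcp_rot"])
cv2.imwrite("pics/w3.png",d["img"][:,:,::-1]);d["E"]=wristE(d,s);np.savez("w3.npz",**d)
d=get_image("side");cv2.imwrite("pics/s3.png",cv2.resize(d["img"][150:300,220:420,::-1],None,fx=3,fy=3));np.savez("s3.npz",**d)
E
```

```text
clock: 9.5
position: [535.7, 183.6, 245.2]
tcp_rot: [0.268, 3.129, 0.0]
contact_force: [0.3, -0.6, -0.4]
finger_gap: 85.2
finger_force: 0.0
[535.72753425 183.64026281 245.2390252 ] [2.68157430e-01 3.12896689e+00 3.89523162e-04]
```

View pics/w3.png

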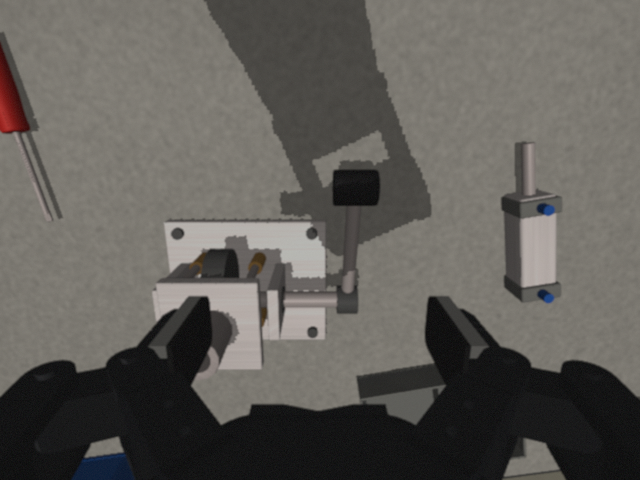

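View pics/s3.png

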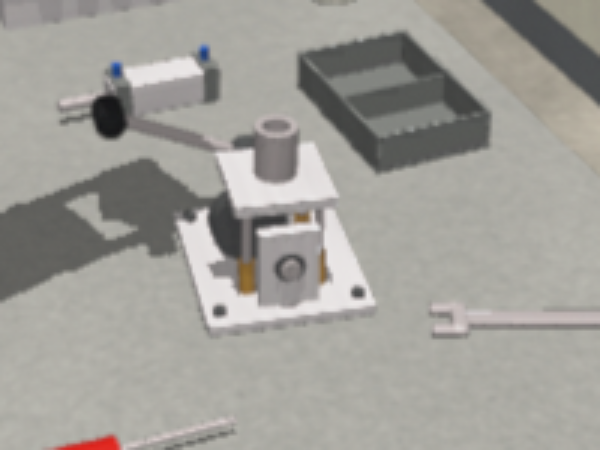

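Released: the sleeve stands upright on the table (side crop, 276,150) with the lever still down. In the wrist view the handle is at (356,187). I'll check the sleeve height and handle position.

```bash
python3 - <<'E'
from h import *
np.set_printoptions(precision=1,suppress=True)
d=load("w3.npz");E=d["E"]
Q=rim(d,E,356,187,30,100,130);q=Q[abs(Q[:,2]-np.percentile(Q[:,2],97))<2]
print("handle",len(Q),cv2.minAreaRect(Q[:,:2].astype(np.float32)),np.percentile(Q[:,2],97),q.mean(0))
D=load("s3.npz");P=rim(D,D["extrinsics"],312,192,14,142,160);print("sleeve top",np.median(P[:,2]),P.max(0),cv2.minEnclosingCircle(P[:,:2].astype(np.float32)))
E
```

```text
handle 1805 ((517.0165405273438, 215.6922607421875), (34.083797454833984, 36.870277404785156), 80.14287567138672) 117.84023865634992 [512.1 216.4 116.9]
sleeve top 145.28953049836906 [627.1  97.1 150. ] ((609.013916015625, 76.1104507446289), 21.490514755249023)
```

```bash
python3 -m jog '[[8.5,1.4,1.4,0,0,0,0],[8.5,1.45,1.45,2,0,0,0],[8.5,0,0,4,0,0,0],[8.5,0,0,4,0,0,0],[8.5,0,0,3,0,0,0],[8.5,0,0,1.5,0,0,0],[8.5,0,0,0.6,0,0,0],[8.5,0,0,0,0,0,0],[0,0,0,0,0,0,0],[0,0,0,0,0,0,0],[0,0,0,0,0,0,0],[0,0,0,0,0,0,0],[0,0,0,0,0,0,0],[0,0,0,0,0,0,0],[0,0,0,0,0,0,0],[0,0,0,0,0,0,0]]'
```

```text
clock: 11.2
position: [512.9, 216.1, 94.1]
tcp_rot: [0.27, 3.129, 0.0]
contact_force: [-1.5, -1.9, 7.0]
finger_gap: 33.7
finger_force: 59.5
```

```bash
python3 -m jog '[[0,-0.325,0,-0.673,0,0,0],[0,-0.363,0,-0.653,0,0,0],[0,-0.4,0,-0.632,0,0,0],[0,-0.436,0,-0.607,0,0,0],[0,0,0,0,0,0,0]]'; python3 -m jog '[[0,-0.47,0,-0.581,0,0,0],[0,-0.502,0,-0.553,0,0,0],[0,-0.534,0,-0.524,0,0,0],[0,-0.563,0,-0.492,0,0,0],[0,-0.59,0,-0.459,0,0,0],[0,-0.615,0,-0.424,0,0,0],[0,0,0,0,0,0,0]]'
```

```text
clock: 11.7
position: [528.5, 213.4, 119.8]
tcp_rot: [0.271, 3.129, 0.001]
contact_force: [1.7, 2.7, -7.4]
finger_gap: 33.0
finger_force: 61.2
clock: 12.4
position: [560.9, 207.7, 149.9]
tcp_rot: [0.271, 3.129, 0.001]
contact_force: [0.1, 4.7, -8.8]
finger_gap: 32.9
finger_force: 62.6
```

```bash
python3 -m jog '[[0,-0.639,0,-0.388,0,0,0],[0,-0.66,0,-0.351,0,0,0],[0,-0.679,0,-0.312,0,0,0],[0,-0.696,0,-0.273,0,0,0],[0,-0.71,0,-0.232,0,0,0],[0,-0.723,0,-0.191,0,0,0],[0,-0.733,0,-0.149,0,0,0],[0,-0.74,0,-0.107,0,0,0],[0,-0.745,0,-0.064,0,0,0],[0,-0.747,0,-0.022,0,0,0],[0,0,0,0,0,0,0],[0,0,0,0,0,0,0],[0,0,0,0,0,0,0]]'
python3 - <<'E'
from h import *
from rig import *
np.set_printoptions(precision=1,suppress=True)
d=get_image("side");cv2.imwrite("pics/s4.png",cv2.resize(d["img"][110:290,220:420,::-1],None,fx=3,fy=3));np.savez("s4.npz",**d)
s=sense();w=get_image("wrist");cv2.imwrite("pics/w4.png",w["img"][:,:,::-1]);w["E"]=wristE(w,s);np.savez("w4.npz",**w)
t=get_image("top")
for u,v in((250,223),(255,245),(270,245)):print(pt(t,u,v))
E
```

```text
clock: 13.7
position: [629.6, 195.9, 170.6]
tcp_rot: [-0.27, -3.129, -0.0]
contact_force: [-3.9, 5.6, -6.6]
finger_gap: 32.9
finger_force: 60.8
[624.8 105.5 115.8]
[577.1  93.4 115.7]
[577.7  60.8 117.2]
```

View pics/s4.png

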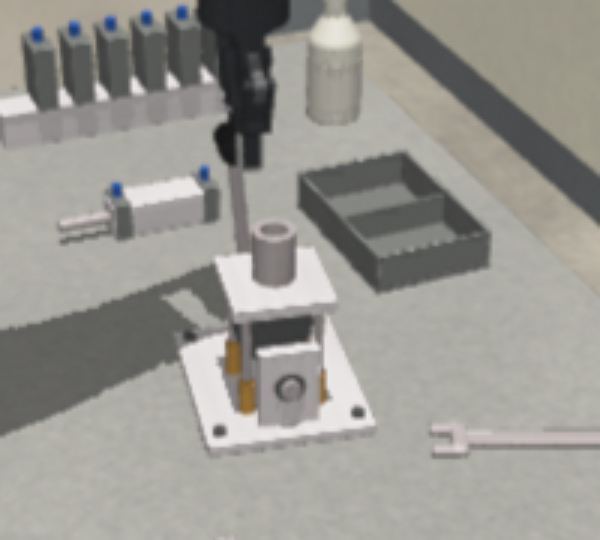

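View pics/w4.png

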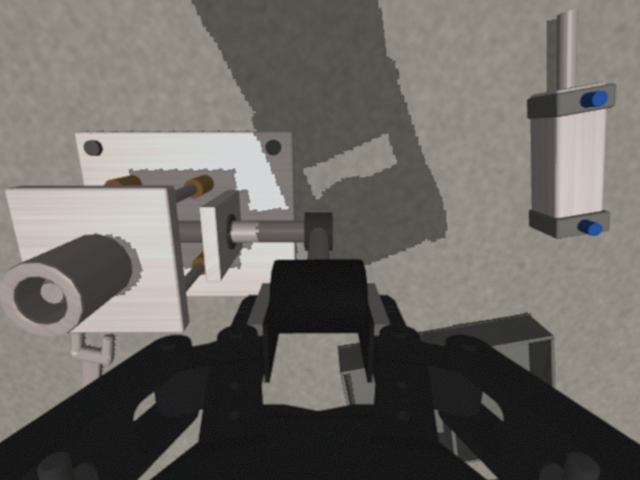

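The sleeve rides on the pin and the table is raised. In the wrist view the handle is at (319,295), still between the pads but perhaps towards the robot side of them. I'll measure the handle and table height.

```bash
python3 - <<'E'
from h import *
np.set_printoptions(precision=1,suppress=True)
for n in ("w4",):
    d=load(n+".npz");E=d["E"]
    Q=rim(d,E,319,290,50,150,215);print("handle top",np.percentile(Q[:,2],[50,90,99]))
    ys=Q[abs((Q[:,1]-196)+ .17*(-Q[:,0]+629)*-1)<12]
    q=ys[ys[:,2]>np.percentile(ys[:,2],97)-3];print(q.mean(0),q.min(0),q.max(0),"all min",ys.min(0),ys.max(0))
    Q=rim(d,E,100,260,110,108,126);print("plate",np.percentile(Q[:,2],[10,50,90]))
    for u,v in((60,220),(120,215),(150,220),(165,300),(140,320)):print(pt(d,u,v,E))
w=load("w3.npz")
for u,v in((180,300),(230,300),(245,340)):print("before",pt(w,u,v,w["E"]))
d=load("s4.npz");b=load("s3.npz")
for u,v in((300,203),(323,205)):print("side",pt(d,u,v),pt(b,u,v+5))
for u,v in((298,158),(299,153),(296,158)):print("side handle",pt(d,u,v))
E
```

```text
handle top [191.6 193.8 195.4]
[618.6 197.8 193. ] [608.8 185.  191.2] [629.7 210.6 195.4] all min [603.7 184.3 177.4] [632.9 211.5 195.4]
plate [117.8 119.1 120. ]
[581.8  66.3 118.9]
[584.6  98.7 119.6]
[590.  112.7 118.5]
[635.8 107.6 119.1]
[644.8  90.7 120.4]
before [580.1  59.6 104.5]
before [587.3 100.4 104.2]
before [626.1 104.2 104.4]
side [582.1  83.4 117.4] [581.8  83.2 103.4]
side [631.2  57.3 115.4] [630.7  55.9 102.1]
side handle [614.8 179.3 185.7]
side handle [612.6 165.9 206.1]
side handle [609.1 178.1 187.4]
```

Table z ≈ 119 and handle x ≈ 618 against 629 for straight up, so the lever is about 0.09 rad short. I'll nudge it forward.

```bash
python3 -m jog '[[0,-0.3,0,-0.03,0,0,0],[0,-0.3,0,-0.02,0,0,0],[0,-0.3,0,0,0,0,0],[0,0,0,0,0,0,0],[0,0,0,0,0,0,0],[0,0,0,0,0,0,0]]'
python3 - <<'E'
from h import *
from rig import *
np.set_printoptions(precision=1,suppress=True)
s=sense();d=get_image("wrist");E=wristE(d,s)
cv2.imwrite("pics/w5.png",d["img"][:,:,::-1])
Q=rim(d,E,319,290,50,150,215)
ys=Q[abs((Q[:,1]-196)+ .17*(-Q[:,0]+629)*-1)<12]
q=ys[ys[:,2]>np.percentile(ys[:,2],97)-3];print(q.mean(0),ys.min(0),ys.max(0))
Q=rim(d,E,100,260,110,108,126);print("plate",np.percentile(Q[:,2],[10,50,90]))
d=get_image("side");
for u,v in((300,203),(323,205)):print("side",pt(d,u,v))
E=d["extrinsics"];P=rim(d,E,311,187,16,155,170);print("sleeve",P.max(0),cv2.minEnclosingCircle(P[:,:2].astype(np.float32)))
E
```

```text
clock: 14.45
position: [638.1, 194.5, 170.5]
tcp_rot: [-0.27, -3.128, -0.0]
contact_force: [-5.0, 5.2, -8.5]
finger_gap: 32.9
finger_force: 60.4
[626.3 196.6 193.4] [611.6 182.9 150.2] [641.5 210.2 195.7]
plate [118.  119.2 120.1]
side [581.7  82.5 118.1]
side [630.3  55.4 116.8]
sleeve [624.7  94.2 164.4] ((608.0831909179688, 75.23783874511719), 19.181724548339844)
```

View pics/w5.png

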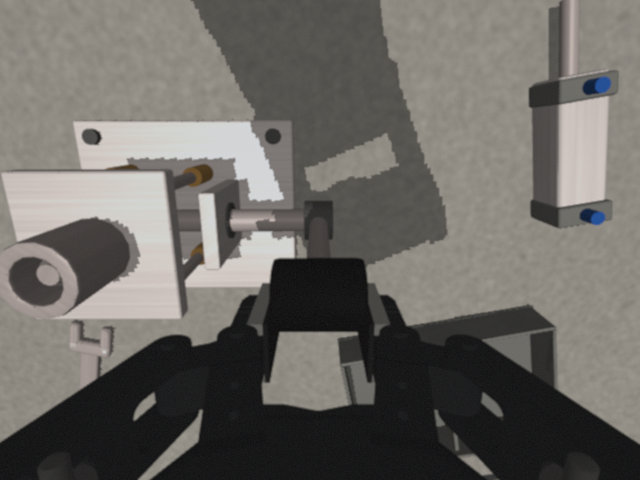

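The handle is now about 3 mm (0.02 rad) from upright and still gripped. The table is at z ≈ 119 and the sleeve is on the pin, so I'll hand it in.

```bash
python3 -c "
from rig import *
print(finish_job())"
```

```text
the job is handed in; nothing more can be done
None
```

I handed the job in, though the rig returned no verdict: the wide sleeve was released seated on the pin with the lever down, and the gripper still holds the lever about 0.02 rad short of straight up, with the table lifted about 15 mm.

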